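Unload the check weights from the balance into their pots

TASK

The balance check is finished: take down the stack of four brass check weights standing on the balance pan and put each one back upright in the open wooden pot whose recess is made for its diameter, fully down on the felt. Set them down gently: never drop or topple a weight or lay one on the bare bench, and leave the beaker and the jar where they stand.

Things in the scene. Friction and masses are not known exactly. Their poses are not given: they have to be found in the camera images.
- weight_500_mid (a point): the largest of four plain brass check weights (500 g), bottom of the stack, standing on the balance pan (pan top 58 mm above the bench). Upright, from its underside: a flat body 60 mm in diameter and 16 mm high, a narrower neck 3 mm high, then a flat-topped round grip head 40 mm in diameter and 12 mm high (take it by the head); 31 mm high in all. This point: on its axis, half-way up (15.5 mm above its underside); z is its axis, up
- weight_200_mid (a point): the second largest of four plain brass check weights (200 g), standing on the largest weight. Upright, from its underside: a flat body 46 mm in diameter and 10 mm high, a narrower neck 3 mm high, then a flat-topped round grip head 28 mm in diameter and 11 mm high (take it by the head); 24 mm high in all. This point: on its axis, half-way up (12 mm above its underside); z is its axis, up
- weight_100_mid (a point): the second smallest of four plain brass check weights (100 g), standing on the second largest weight. Upright, from its underside: a flat body 34 mm in diameter and 8.5 mm high, a narrower neck 3 mm high, then a flat-topped round grip head 22 mm in diameter and 11 mm high (take it by the head); 22.5 mm high in all. This point: on its axis, half-way up (11.25 mm above its underside); z is its axis, up
- weight_50_mid (a point): the smallest of four plain brass check weights (50 g), top of the stack. Upright, from its underside: a flat body 24 mm in diameter and 8 mm high, a narrower neck 2.5 mm high, then a flat-topped round grip head 17 mm in diameter and 10.5 mm high (take it by the head); 21 mm high in all. This point: on its axis, half-way up (10.5 mm above its underside); z is its axis, up
- pot_500: open round turned-wood pot of the largest weight, the pot with the largest recess; it does not shift on the bench: 86 mm outside diameter, 22 mm high. Its round recess is 66 mm in diameter, coned out to 76 mm at the rim, 13 mm deep with a flat grey felt floor 9 mm above the bench, so that the seated weight's head stands clear above the rim. Origin: centre of its underside, on the bench. (Round wooden lids with knobs lie aside and are not needed)
- pot_200: open round turned-wood pot of the second largest weight, the pot with the second largest recess; it does not shift on the bench: 72 mm outside diameter, 20.5 mm high. Its round recess is 52 mm in diameter, coned out to 62 mm at the rim, 11.5 mm deep with a flat grey felt floor 9 mm above the bench, so that the seated weight's head stands clear above the rim. Origin: centre of its underside, on the bench. (Round wooden lids with knobs lie aside and are not needed)
- pot_100: open round turned-wood pot of the second smallest weight, the pot with the second smallest recess; it does not shift on the bench: 60 mm outside diameter, 18.5 mm high. Its round recess is 40 mm in diameter, coned out to 50 mm at the rim, 9.5 mm deep with a flat grey felt floor 9 mm above the bench, so that the seated weight's head stands clear above the rim. Origin: centre of its underside, on the bench. (Round wooden lids with knobs lie aside and are not needed)
- pot_50: open round turned-wood pot of the smallest weight, the pot with the smallest recess; it does not shift on the bench: 50 mm outside diameter, 18 mm high. Its round recess is 30 mm in diameter, coned out to 40 mm at the rim, 9 mm deep with a flat grey felt floor 9 mm above the bench, so that the seated weight's head stands clear above the rim. Origin: centre of its underside, on the bench. (Round wooden lids with knobs lie aside and are not needed)
- beaker: small empty glass beaker, 54x59 mm, 68 mm high, standing beside the pots, to be left alone. Origin: centre of its underside
- jar: short closed glass sample jar with a pale grey lid, 52 mm in diameter, 79 mm high, standing behind the pots and the balance, at the foot of the black post of the shelf rack, to be left alone (the rack covers the left back of the bench from that post on: its front edge is 0.70 m ahead of the robot base, its shelf 0.41 m above the bench). Origin: centre of its underside
Things that resemble listed ones, but are neither listed nor needed, are in the scene too. Leave any red look-alike of the part that bears weight_500_mid alone.

How it is judged:
By the outcome, as a careful person would: the job done as asked, in the order asked, and still so for the second after the job is handed in, with the robot touching nothing.
It also fails if it takes over 102 s, if anything falls off the work surface, if the arm or the gripper's body presses on something with over 40 N, if the wrist force passes 120 N, or if a joint passes its speed limit or range.

ROBOT

A 7-joint arm with a two-finger parallel gripper is mounted at the origin on a cart in front of the work surface, level with it; the furniture and walls round the work are solid. World frame = base frame: x ahead of the robot, y to its left, z up, the work surface at z = 0. Lengths are in mm, angles in rad, forces in N, time in s.
With the tool pointing down it reaches from about 350 to 900 mm from the base axis. Payload 19.9 kg.
Tool frame: the origin (TCP) lies at the very end of the fingers, on their centre line; the grasp point (between the pads) lies 19 mm behind it; z points along the fingers, y is the line along which they close (so a half turn about z gives the same grasp; the last joint's range is limited). The gripper opens to 94 mm and grips with 3 to 60 N. Pads are 16 mm wide; open, the fingers measure 119 mm over their backs; the gripper's body (75 mm by 177 mm) begins 78 mm behind the grasp point.
Start: joints at [-0.042, 0.417, -0.01, 1.614, 0.005, 1.111, -0.053], TCP at [624.979, 0.002, 205.425] pointing down, gripper open.
Joint ranges: [-2.81, 2.81], [-0.39, 2.02], [-1.27, 1.25], [0.06, 2.57], [-1.19, 4.33], [0.19, 2], [-2.82, 2.82]. Speed limits (rad/s): [1.89, 1.89, 2.39, 2.39, 3.01, 3.01, 3.01].

INTERFACE

Orientations are given as a rotation vector (axis times angle).
In Python, from cell import * gives the robot as it stands. The module is installed in compiled form; this text tells all that it offers.
- The arm moves only by the tool jog_arm, never from a script. Its argument "increments" is a list of rows, each a list of 5 numbers: the closure, from 0 (fully open) to 1 (shut), then the shift along the world's x, y, z in cm, then the turn about the world's z in units of 6 degrees (1.0 is 6 degrees). In form: [[fingers, dx, dy, dz, yaw], ...]. A call has 1 to 20 rows; each row shifts and turns the commanded pose from where the row before left it; what a row does not reach is not made up. A row lasts 1/10 s, in which the tool goes at most 50 mm and 8.59 degrees, less where a joint would pass 70% of its speed; a pose out of reach is approached as far as the arm can. A call is refused whole if a number of a shift passes 5 or a number of a turn 1, either way. A call with a gripper value outside its range is refused whole. The fingers move at their own pace and stop on an object; "force" is the grip in N (left out, the last holds). Time passes only in rows, so rows that do not move let the fingers close. It gives the time, the measured TCP pose, the force, the opening and the grip force at its end, in the units of the state.
- get_obs(): the state, without advancing time (a new reading comes with each control period).
- camera(name): name is "scene" or "side" or "wrist"; returns the picture (400x640x3 uint8, red, green, blue); there is no depth.
- calibration(name): a dict with "intrinsics" (3x3 intrinsics, pixels), "rvec" (rotation vector, rad) and "tvec" (3), from world to camera coordinates, as OpenCV has them. Camera axes: x right, y down, z forward; pixel columns grow to the right and rows downward; lengths in mm; the calibration is good to about 2 mm. The wrist camera is an equidistant fisheye: a pixel r from the principal point sees the ray r / f radians off the axis. A picture is of the moment at which its call begins: read the wrist's pose just before it. calibration takes no time and is no camera call; for the wrist camera it gives the pose at the moment of the call.
- job_done(): hands the job in; it is judged then, once.
The state is a dict: "time": time; "joints": joint angles; "qd": joint speeds; "tau": joint torques, N m; "tcp_pos": TCP position; "ee_rot": TCP orientation; "contact_force": force on the tool from outside, world axes, zero at the start; "wrist_torque": the same for the moment, N m; "finger_gap": opening from 0.0 (shut) to 1.0 (fully open); "grip_force": force on a finger pad.
Only numpy, scipy, OpenCV 4.12 (cv2) and the standard library are available. Lean on these libraries where they do the work, as an engineer would, in place of code of your own. Each camera call takes 0.05 s, during which the arm holds its last target. There are 200 camera calls.

## Working session

There is one attempt and no reset: what is moved stays moved. The work goes in short steps, Python scripts to look and compute and a tool call to move; the robot and the scene stay as the last step left them, time stands still between calls to the robot, and variables do not carry over. Pictures are saved under pics/ and viewed, at most 14 in all, crops included, and the job is handed in when it is done.

Besides the shell and the picture viewer there is one more tool, called after "Emit:" in YAML: its name, and indented under it one key for each argument. jog_arm: Moves the arm, as the interface text tells. Its arguments: {"type":"object","properties":{"increments":{"type":"array"},"force":{"type":"number"}},"required":["increments"]}

```bash
mkdir -p pics; python3 - <<'E'
from cell import *
import cv2
o=get_obs();print(o['time'],o['tcp_pos'],o['ee_rot'],o['finger_gap'])
for n in("scene","side","wrist"):
    c=calibration(n);print(n,c)
    cv2.imwrite(f"pics/{n}0.png",camera(n)[:,:,::-1])
E
```

```text
0.0 [ 6.24609721e+02 -1.15420155e-02  2.04822308e+02] [-2.22086602e+00 -2.22086194e+00  1.48187870e-03] 1.0011169477563353
scene {'intrinsics': array([[375.74434754,   0.        , 324.62592336],
       [  0.        , 375.74434754, 199.80872807],
       [  0.        ,   0.        ,   1.        ]]), 'rvec': array([ 1.8680203 , -0.73988501,  0.4742678 ]), 'tvec': array([-416.70733655,  259.60825387,  643.84711844])}
side {'intrinsics': array([[394.91497456,   0.        , 323.45526021],
       [  0.        , 394.91497456, 200.43922782],
       [  0.        ,   0.        ,   1.        ]]), 'rvec': array([ 1.94434065, -0.33066502,  0.19201698]), 'tvec': array([-535.72057988,  173.18024082,  965.14524524])}
wrist {'intrinsics': array([[309.70691629,   0.        , 314.06072664],
       [  0.        , 309.70691629, 198.96700337],
       [  0.        ,   0.        ,   1.        ]]), 'rvec': array([-2.86486656e+00, -5.29907204e-04,  3.00158090e-03]), 'tvec': array([-622.56323735,  -29.17702814,  392.55718738])}
```

View pics/scene0.png

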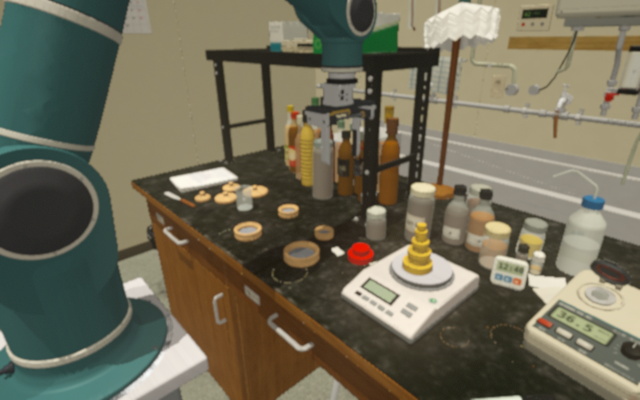

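View pics/side0.png

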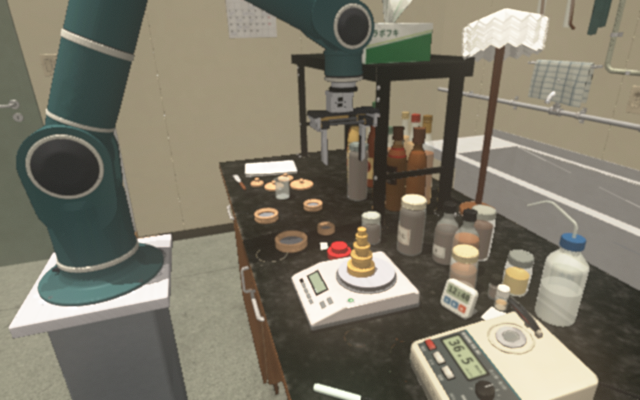

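View pics/wrist0.png

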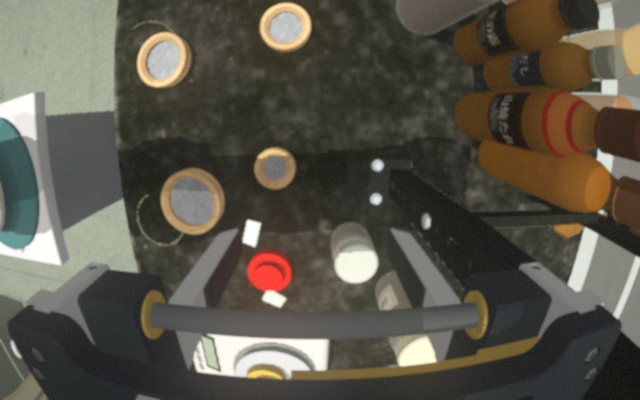

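Wrist view: four pots with felt at (193,201) largest, (164,60), (285,27), (275,168) smallest. The red decoy pan is at (269,271), the jar at (355,255), and the balance with the stack at the bottom, around (265,372). In the scene view the stack is at (420,245); in the side view it is at (361,252).

```bash
cat > h.py <<'E'
import numpy as np,cv2
from scipy.optimize import least_squares
from cell import *
def ray(n,c,uv):
    uv=np.atleast_2d(uv).astype(float);K=c['intrinsics'];R=cv2.Rodrigues(c['rvec'])[0]
    p=(uv-K[:2,2])/K[0,0]
    if n=='wrist':
        r=np.linalg.norm(p,axis=1,keepdims=True)+1e-9
        d=np.hstack([p/r*np.sin(r),np.cos(r)])
    else: d=np.hstack([p,np.ones((len(p),1))])
    return -R.T@c['tvec'],d@R
def cast(n,c,uv,z):
    o,d=ray(n,c,uv);return o+d*((z-o[2])/d[:,2])[:,None]
def circ(P):
    f=lambda q:np.hypot(P[:,0]-q[0],P[:,1]-q[1])-q[2]
    return least_squares(f,[*P[:,:2].mean(0),20],loss='soft_l1').x
def hsv(im): return cv2.cvtColor(im,cv2.COLOR_RGB2HSV)
def blob(m,seed=None):
    cs=cv2.findContours(m.astype('uint8'),cv2.RETR_EXTERNAL,cv2.CHAIN_APPROX_NONE)[0]
    return sorted(cs,key=cv2.contourArea,reverse=True)
def shot(n):
    c=calibration(n);return c,np.array(camera(n))
E
python3 - <<'E'
from h import *
c=calibration('wrist');print('cam',ray('wrist',c,[314,199]))
im=cv2.imread('pics/wrist0.png')[:,:,::-1].copy();H=hsv(im)
for (u,v),n,h in(((193,201),500,22),((164,60),200,20.5),((285,27),100,18.5),((275,168),50,18)):
    wood=((H[...,1]>80)&(H[...,2]>70)).astype('uint8')
    L=cv2.connectedComponents(wood)[1]
    for b in blob(wood):
        if cv2.pointPolygonTest(b,(u,v),False)>0:
            q=circ(cast('wrist',c,b[:,0],h)); print(n,'outer',q.round(1)); 
            m=np.zeros(wood.shape,'uint8');cv2.drawContours(m,[b],-1,1,-1)
            f=blob(m&(1-wood))[0];print('  inner felt@9',circ(cast('wrist',c,f[:,0],9)).round(1),'@rim',circ(cast('wrist',c,f[:,0],h)).round(1));break
rs=[]
for n,box in(('scene',(380,210,460,290)),('side',(335,215,395,290))):
    im=cv2.imread(f'pics/{n}0.png')[:,:,::-1].copy();H=hsv(im);x0,y0,x1,y1=box
    m=(H[...,0]>15)&(H[...,0]<32)&(H[...,1]>130);g=np.zeros(m.shape,bool);g[y0:y1,x0:x1]=m[y0:y1,x0:x1]
    b=blob(g)[0][:,0];t=b[:,1].min();top=b[b[:,1]<=t+4];print(n,b.min(0),b.max(0))
    u=(top[:,0].min()+top[:,0].max())/2; print(cast(n,calibration(n),[u,t+2],154))
E
```

```text
cam (array([623.39197099,  79.23055342, 384.36446574]), array([[-0.00204797, -0.27330214, -0.96192606]]))
500 outer [463.8 -27.8  46.3]
  inner felt@9 [458.8 -30.9  32.2] @rim [464.5 -27.1  31.1]
200 outer [432.3 157.4  39.8]
  inner felt@9 [427.7 159.3  25.8] @rim [433.7 156.9  25.1]
100 outer [588.5 185.7  32.5]
  inner felt@9 [588.2 187.4  20.1] @rim [589.  184.7  19.6]
50 outer [574.7  14.1  26.4]
  inner felt@9 [574.   12.7  14.6] @rim [575.2  14.3  14.3]
scene [403 223] [432 273]
[[ 554.5253345  -293.66128759  154.        ]]
side [351 227] [370 259]
[[ 552.00427972 -290.69034851  154.        ]]
```

Emit:
jog_arm:
  increments:
    - [0, -1.2, -4.9, 0, 0]
    - [0, -1.2, -4.9, 0, 0]
    - [0, -1.2, -4.9, 0, 0]
    - [0, -1.2, -4.9, 0, 0]
    - [0, -1.2, -4.9, 0, 0]
    - [0, -1.2, -4.7, 0, 0]
    - [0, 0, 0, 0, 0]
    - [0, 0, 0, 0, 0]
  force: 15

```text
time: 0.95
tcp_pos: [552.9, -290.9, 205.1]
ee_rot: [-2.224, -2.219, 0.001]
contact_force: [0.2, -0.3, -0.4]
finger_gap: 1.001
grip_force: 0.0
```

```bash
python3 - <<'E'
from h import *
o=get_obs();print(o['time'],o['tcp_pos'],o['ee_rot'],o['contact_force'])
c,im=shot('wrist');cv2.imwrite('pics/w1.png',im[:,:,::-1]);np.save('w1',im)
c0=calibration('wrist');w0=cv2.imread('pics/wrist0.png')
E
```

```text
0.95 [ 552.89975195 -290.87243935  205.10014901] [-2.22357098e+00 -2.21862346e+00  5.67428323e-04] [ 0.24303719 -0.28092769 -0.4178453 ]
```

View pics/w1.png

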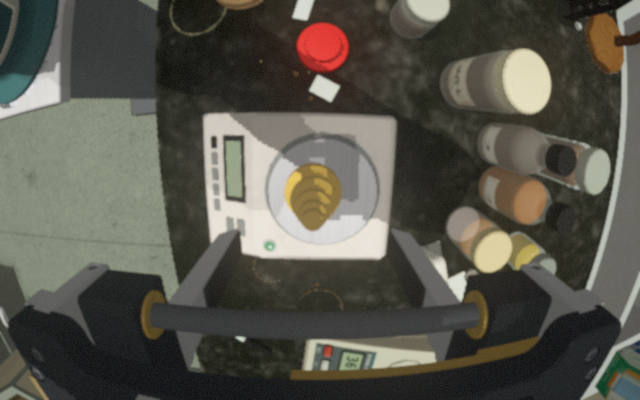

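Wrist view: the gold stack spans (285-342, 163-230), with the smallest weight lowest at about (313,218). It sits between the open fingers.

```bash
python3 - <<'E'
from h import *
c=calibration('wrist');im=np.load('w1.npy');H=hsv(im)
m=(H[...,0]>14)&(H[...,0]<32)&(H[...,1]>110)
m[:150]=0;m[240:]=0;m[:,:270]=0;m[:,360:]=0
b=blob(m)[0][:,0];print(b.min(0),b.max(0))
vb=b[:,1].max()
for k in(6,10,14):
    s=b[b[:,1]>vb-k];P=cast('wrist',c,s,156.5);print(k,circ(P).round(1), P[:,1].min().round(1),((P[:,0].min()+P[:,0].max())/2).round(1),np.ptp(P[:,0]).round(1))
cv2.imwrite('pics/w1c.png',cv2.resize(im[150:245,265:360,::-1],None,fx=6,fy=6,interpolation=cv2.INTER_CUBIC))
E
```

```text
[285 164] [340 228]
6 [ 550.5 -291.7    7.1] -298.7 550.6 13.3
10 [ 550.5 -289.8    8.7] -298.7 550.2 18.7
14 [ 550.7 -287.5   10.5] -298.7 551.0 23.4
```

View pics/w1c.png

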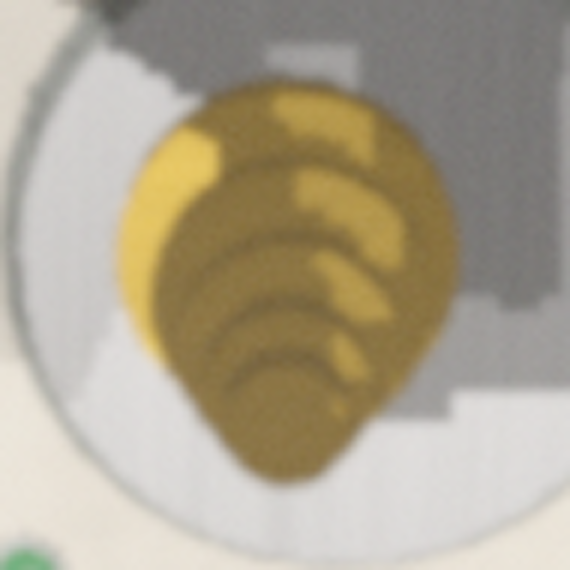

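The top head is centred at about (550.5, -290). I'll descend and grip it.

Emit:
jog_arm:
  increments:
    - [0.5, -0.24, 0.07, -2, 0]
    - [0.5, 0, 0, -2, 0]
    - [0.5, 0, 0, -1.5, 0]
    - [0.5, 0, 0, -0.4, 0]
    - [0.5, 0, 0, 0, 0]
    - [0.5, 0, 0, 0, 0]
  force: 10

```text
time: 1.6
tcp_pos: [551.6, -289.1, 147.2]
ee_rot: [2.22, 2.221, 0.0]
contact_force: [-0.3, 0.4, 0.6]
finger_gap: 0.529
grip_force: 0.0
```

```bash
python3 - <<'E'
from h import *
c,im=shot('wrist');d,s=shot('side')
a=cv2.resize(im[150:310,200:440,::-1],(720,480));b=cv2.resize(s[150:310,280:440,::-1],(480,480))
cv2.imwrite('pics/w2.png',cv2.resize(np.hstack([a,b]),(800,320)))
E
```

```text
(no output)
```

View pics/w2.png

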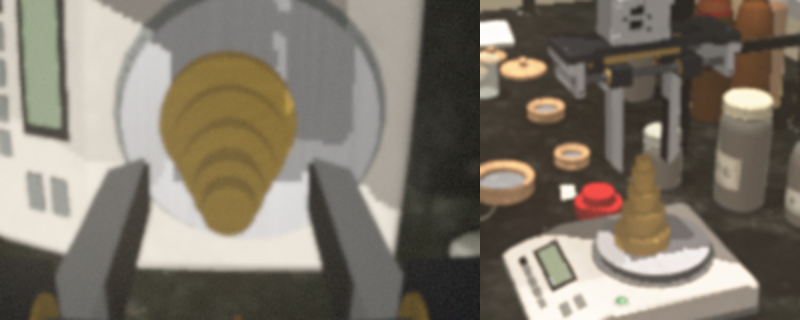

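Fingers straddle the top head centrally: tips at columns 148 and 310, head at 228. Now closing and lifting.

Emit:
jog_arm:
  increments:
    - [0.7, 0, 0, -0.05, 0]
    - [0.85, 0, 0, 0, 0]
    - [1, 0, 0, 0, 0]
    - [1, 0, 0, 0, 0]
    - [1, 0, 0, 0, 0]
    - [1, 0, 0, 0, 0]
    - [1, 0, 0, 0.3, 0]
    - [1, 0, 0, 1, 0]
    - [1, 0, 0, 3, 0]
    - [1, 0, 0, 3, 0]
  force: 10

```text
time: 2.7
tcp_pos: [550.9, -289.0, 220.3]
ee_rot: [-2.221, -2.221, 0.0]
contact_force: [0.5, 0.6, 0.5]
finger_gap: 0.174
grip_force: 10.0
```

Emit:
jog_arm:
  increments:
    - [1, 0.4, 4.9, 0, 0]
    - [1, 0.4, 4.9, 0, 0]
    - [1, 0.4, 4.9, 0, 0]
    - [1, 0.4, 4.9, 0, 0]
    - [1, 0.4, 4.9, 0, 0]
    - [1, 0.36, 4.9, -2, 0]
    - [1, 0, 0.9, -4, 0]
    - [1, 0, 0, -4, 0]
    - [1, 0, 0, 0, 0]
    - [1, 0, 0, 0, 0]

```text
time: 3.7
tcp_pos: [574.9, 10.7, 121.3]
ee_rot: [2.222, 2.221, -0.0]
contact_force: [0.6, 0.3, 0.4]
finger_gap: 0.173
grip_force: 10.0
```

```bash
cat > pots.py <<'E'
from h import *
import sys
def pots(im,c,fn=None):
    H=hsv(im);wood=((H[...,1]>80)&(H[...,2]>70)&(H[...,0]<25)).astype('uint8')
    felt=((H[...,1]<60)&(H[...,2]>70)&(H[...,2]<200)).astype('uint8')
    for b in blob(wood)[:8]:
        if cv2.contourArea(b)<500: continue
        m=np.zeros(wood.shape,'uint8');cv2.drawContours(m,[b],-1,1,-1)
        f=blob(m&(1-wood))
        if len(f)==0 or cv2.contourArea(f[0])<150: continue
        print('px',f[0][:,0].mean(0).round(),'outer@20',circ(cast('wrist',c,b[:,0],20)).round(1),'felt@9',circ(cast('wrist',c,f[0][:,0],9)).round(1))
if __name__=='__main__':
    c,im=shot('wrist');o=get_obs();print(o['tcp_pos']);cv2.imwrite(sys.argv[1],im[:,:,::-1]);pots(im,c)
E
python3 pots.py pics/w3.png
```

```text
[575.56090865  10.62604414 122.24713594]
px [599. 144.] outer@20 [948.6 106.3 138.4] felt@9 [963.7  82.   63.9]
px [207. 233.] outer@20 [462.4 -27.8  46.5] felt@9 [459.  -31.3  32.3]
px [166.  52.] outer@20 [431.8 157.3  39.2] felt@9 [423.1 161.3  35.6]
px [315. 193.] outer@20 [574.2  14.7  26.3] felt@9 [574.2  12.5  14.9]
```

View pics/w3.png

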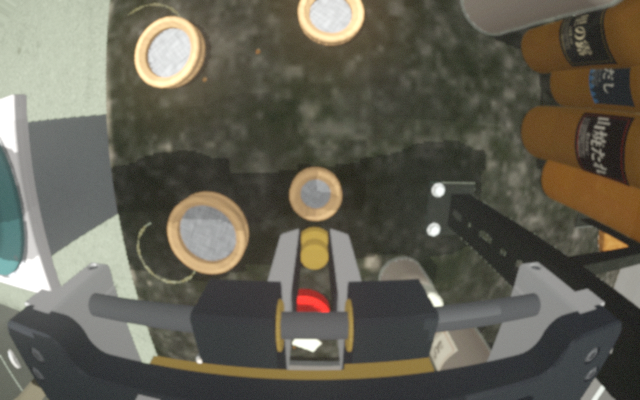

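The weight is held at (315,245) between the fingers. Pot 50 sits just ahead at (315,193), and the jar (410,275) is clear to the right.

```bash
cat > held.py <<'E'
from h import *
def held(im,c,tcp,rb,zb):
    H=hsv(im);m=(H[...,0]>14)&(H[...,0]<32)&(H[...,1]>110);m[:,:230]=0;m[:,400:]=0;m[:190]=0;m[320:]=0
    b=blob(m)[0][:,0];vt=b[:,1].min();s=b[b[:,1]<vt+8]
    P=cast('wrist',c,s,zb);print('px',b.min(0),b.max(0),'fit',circ(P).round(1),'axis y',(P[:,1].max()-rb).round(1),'x',b[b[:,1]<vt+20][:,0].min(),'tcp',tcp.round(1))
E
python3 - <<'E'
from held import *
im=cv2.imread('pics/w3.png')[:,:,::-1].copy()
c=calibration('wrist');t=get_obs()['tcp_pos']
for z in (-10.5,-2.5): held(im,c,t,12,t[2]+z)
E
```

```text
px [300 226] [328 269] fit [573.7   6.5  10.9] axis y 5.5 x 300 tcp [575.6  10.6 122.2]
px [300 226] [328 269] fit [573.7  10.   10.5] axis y 8.6 x 300 tcp [575.6  10.6 122.2]
```

```bash
python3 - <<'E'
from held import *
im=cv2.imread('pics/w3.png')[:,:,::-1].copy()
c=calibration('wrist');t=get_obs()['tcp_pos'];print(t)
print('head low edge',cast('wrist',c,[[314,269]],t[2]+10)+[0,8.5,0])
print('body up edge',cast('wrist',c,[[314,226]],t[2]-10.5)-[0,12,0])
print('tip lower', cast('wrist',c,[[300,226],[328,226]],t[2]-10.5))
cv2.imwrite('pics/w3c.png',cv2.resize(im[150:290,250:390,::-1],None,fx=4,fy=4,interpolation=cv2.INTER_CUBIC))
E
```

```text
[575.56090865  10.62604414 122.24713594]
head low edge [[573.83323792   5.20474006 132.24713594]]
body up edge [[573.86384371   5.52258655 111.74713594]]
tip lower [[564.68441793  17.51909532 111.74713594]
 [583.04387355  17.50024025 111.74713594]]
```

View pics/w3c.png

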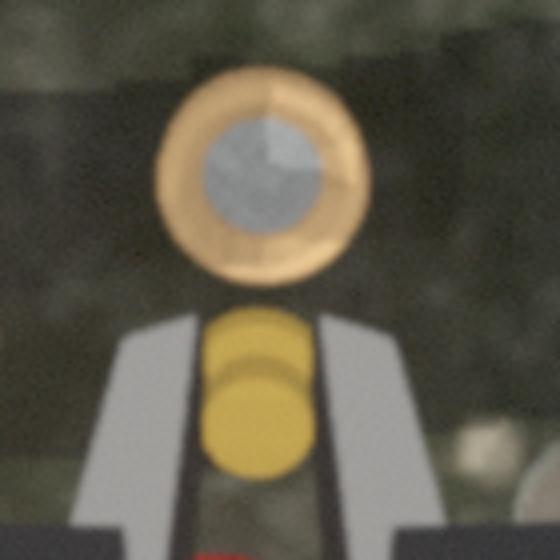

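Emit:
jog_arm:
  increments:
    - [1, 0.03, 0.4, -2, 0]
    - [1, 0, 0.37, -3, 0]
    - [1, 0, 0, -2.5, 0]
    - [1, 0, 0, 0, 0]
    - [1, 0, 0, 0, 0]

```text
time: 4.25
tcp_pos: [576.0, 18.5, 47.2]
ee_rot: [2.221, 2.22, 0.002]
contact_force: [0.2, -0.2, 0.1]
finger_gap: 0.174
grip_force: 10.0
```

```bash
python3 - <<'E'
from pots import *; from held import held
c,im=shot('wrist');o=get_obs();t=o['tcp_pos'];print(t,o['contact_force']);cv2.imwrite('pics/w4.png',im[:,:,::-1]);pots(im,c);held(im,c,t,12,t[2]-10.5)
cv2.imwrite('pics/w4c.png',cv2.resize(im[170:290,250:390,::-1],None,fx=4,fy=4,interpolation=cv2.INTER_CUBIC))
print('tip edge',cast('wrist',c,[[314,229]],t[2]))
E
```

```text
[576.24363861  18.51483358  47.47178098] [-0.11240094  0.09649885 -0.64499078]
px [124.  47.] outer@20 [433.1 157.   39.8] felt@9 [421.1 161.7  36.2]
px [300 228] [328 270] fit [574.3  12.9  11.1] axis y 12.0 x 300 tcp [576.2  18.5  47.5]
tip edge [[574.28622176  27.4510797   47.47178098]]
```

View pics/w4c.png

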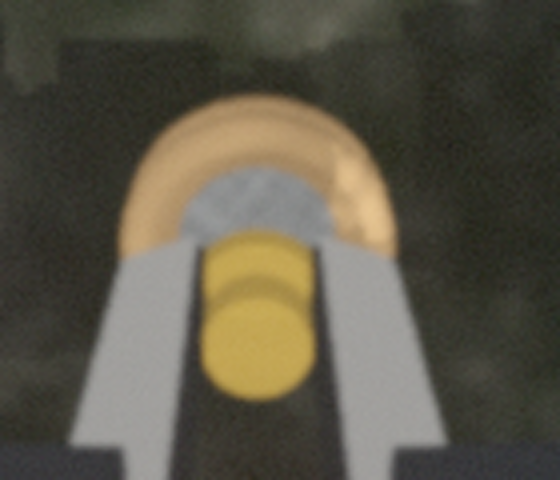

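Weight and pot line up, with the body edge at row 228 and the felt edge at row 211. One numeric check before lowering.

```bash
python3 - <<'E'
from h import *
c=calibration('wrist')
print('felt+y edge',cast('wrist',c,[[314,211.5]],9),'rim outer +y', cast('wrist',c,[[314,194]],[18,]),cast('wrist',c,[[314,194]],0))
print('x lim',cast('wrist',c,[[280,232],[349.3,232]],18))
E
```

```text
felt+y edge [[574.60396334  26.23029607   9.        ]] rim outer +y [[574.59898034  42.03082814  18.        ]] [[574.62424202  37.23206423   0.        ]]
x lim [[549.80860029  13.43248471  18.        ]
 [600.32177063  13.36347157  18.        ]]
```

Emit:
jog_arm:
  increments:
    - [1, 0.05, 0.05, -1, 0]
    - [1, 0, 0, -1, 0]
    - [1, 0, 0, -0.4, 0]
    - [1, 0, 0, -0.1, 0]
    - [1, 0, 0, -0.1, 0]
    - [1, 0, 0, 0, 0]
    - [1, 0, 0, 0, 0]

```text
time: 5.0
tcp_pos: [575.3, 19.2, 19.3]
ee_rot: [-2.221, -2.221, 0.0]
contact_force: [-2.9, 0.1, 4.1]
finger_gap: 0.174
grip_force: 10.0
```

Emit:
jog_arm:
  increments:
    - [0.75, 0, 0, 0, 0]
    - [0.65, 0, 0, 0, 0]
    - [0.55, 0, 0, 0, 0]
    - [0.5, 0, 0, 0, 0]
    - [0.5, 0, 0, 2, 0]
    - [0.5, 0, 0, 4, 0]
    - [0.5, 0, 0, 4, 0]
    - [0, 0, -1, 4, 0]
    - [0, 0, -3, 4, 0]
    - [0, 0, 0, 0, 0]

```text
time: 6.0
tcp_pos: [577.6, -24.6, 204.4]
ee_rot: [2.221, 2.212, 0.007]
contact_force: [0.2, 0.3, -0.8]
finger_gap: 0.718
grip_force: 0.0
```

```bash
python3 - <<'E'
from pots import *
c,im=shot('wrist');o=get_obs();t=o['tcp_pos'];print(t,o['contact_force']);cv2.imwrite('pics/w5.png',im[:,:,::-1]);pots(im,c)
H=hsv(im)
cv2.imwrite('pics/w5c.png',im[:300,80:400,::-1])
E
```

```text
[576.45583115 -22.59243168 201.48975838] [-0.69777791  0.60315146 -1.03344029]
px [544. 100.] outer@20 [985.1 105.1 162.3] felt@9 [911.1  95.9  42.4]
px [222. 183.] outer@20 [461.8 -28.8  45.6] felt@9 [459.4 -30.5  32.5]
px [188.  43.] outer@20 [431.2 156.8  39.5] felt@9 [426.  156.3  29.6]
px [311. 147.] outer@20 [574.   13.9  26.5] felt@9 [574.   11.8  13.1]
```

View pics/w5c.png

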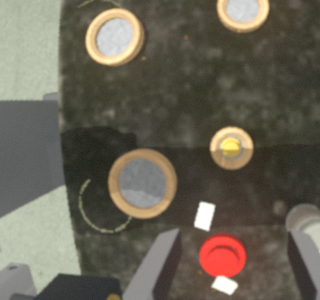

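The 50 g weight is seated centrally in its pot, gold at crop (231,147). Next, the 100 g.

Emit:
jog_arm:
  increments:
    - [0, -0.5, -4.9, 0, 0]
    - [0, -0.5, -4.9, 0, 0]
    - [0, -0.5, -4.9, 0, 0]
    - [0, -0.5, -4.9, 0, 0]
    - [0.2, -0.5, -4.9, 0, 0]
    - [0.4, 0, -2.7, -1.5, 0]
    - [0.4, 0, 0, -3, 0]
    - [0.4, 0, 0, 0, 0]
    - [0.4, 0, 0, 0, 0]
    - [0.4, 0, 0, 0, 0]

```text
time: 7.05
tcp_pos: [551.1, -291.9, 155.1]
ee_rot: [2.219, 2.222, 0.001]
contact_force: [0.6, -0.4, -0.3]
finger_gap: 0.604
grip_force: 0.0
```

```bash
cat > top.py <<'E'
from h import *
def top(z,r,name):
    c,im=shot('wrist');t=get_obs()['tcp_pos'];cv2.imwrite(name,im[:,:,::-1]);H=hsv(im)
    m=(H[...,0]>12)&(H[...,0]<34)&(H[...,1]>90);m[:140]=0;m[282:]=0;m[:,260:380]&=True;m[:,:260]=0;m[:,380:]=0
    b=blob(m)[0][:,0];vb=b[:,1].max();s=b[b[:,1]>vb-8];P=cast('wrist',c,s,z)
    print('px',b.min(0),b.max(0),'fit',circ(P).round(1),'y',(P[:,1].min()+r).round(1),'tcp',t.round(1))
    # finger-mid: dark pads not used
E
python3 -c "
from top import *
top(135.5,11,'pics/w6.png')"
```

```text
px [282 171] [347 247] fit [ 549.7 -290.7   13.5] y -293.3 tcp [ 551.1 -292.1  155.3]
```

Emit:
jog_arm:
  increments:
    - [0.5, -0.05, -0.2, -1.5, 0]
    - [0.5, 0, 0, -1.2, 0]
    - [0.5, 0, 0, -0.35, 0]
    - [0.55, 0, 0, 0, 0]
    - [0.7, 0, 0, 0, 0]
    - [0.8, 0, 0, 0, 0]
    - [1, 0, 0, 0, 0]
    - [1, 0, 0, 0, 0]
    - [1, 0, 0, 0, 0]
    - [1, 0, 0, 0, 0]
  force: 12

```text
time: 8.1
tcp_pos: [550.0, -294.9, 124.0]
ee_rot: [2.221, 2.221, 0.0]
contact_force: [-0.7, 0.6, 5.0]
finger_gap: 0.229
grip_force: 12.0
```

Emit:
jog_arm:
  increments:
    - [1, 0, 0, 0.3, 0]
    - [1, 0, 0, 2, 0]
    - [1, 0, 0, 3, 0]
    - [1, 0.4, 4.9, 2, 0]
    - [1, 0.4, 4.9, 0, 0]
    - [1, 0.4, 4.9, 0, 0]
    - [1, 0.4, 4.9, 0, 0]
    - [1, 0.4, 4.9, 0, 0]
    - [1, 0.4, 4.9, 0, 0]
    - [1, 0.4, 4.9, 0, 0]
    - [1, 0.4, 4.9, 0, 0]
    - [1, 0.4, 4.9, -2, 0]
    - [1, 0.4, 3.5, -4, 0]
    - [1, 0, 0, -4, 0]
    - [1, 0, 0, 0, 0]
    - [1, 0, 0, 0, 0]

```text
time: 9.7
tcp_pos: [589.2, 172.6, 99.7]
ee_rot: [-2.222, -2.22, 0.002]
contact_force: [-0.1, 0.3, 0.2]
finger_gap: 0.228
grip_force: 12.0
```

```bash
python3 - <<'E'
from pots import *; from held import held
c,im=shot('wrist');o=get_obs();t=o['tcp_pos'];print(t,o['contact_force'],o['finger_gap']);cv2.imwrite('pics/w7.png',im[:,:,::-1]);pots(im,c);held(im,c,t,17,t[2]-11.5)
E
```

```text
[589.98704334 172.59893597 100.84070856] [ 0.14013857 -0.50107195 -1.03517058] 0.2304002615099392
px [315. 175.] outer@20 [590.3 180.4  38.9] felt@9 [588.3 189.3  21.7]
px [160. 223.] outer@20 [432.5 160.5  40.2] felt@9 [428.6 153.8  28.5]
px [290 212] [338 267] fit [587.3 168.5  20.3] axis y 172.2 x 290 tcp [590.  172.6 100.8]
```

View pics/w7.png

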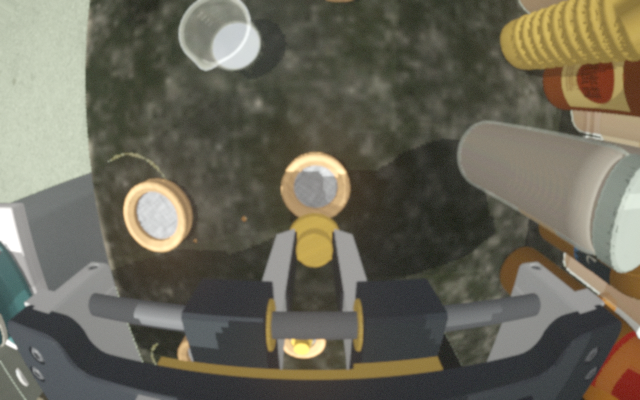

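Pot 100 is at (315,186), just ahead of the held weight, whose body is at (315,235). The two masks merged, so I'll measure from edges.

```bash
python3 - <<'E'
from h import *
c=calibration('wrist');im=cv2.imread('pics/w7.png')[:,:,::-1].copy();H=hsv(im);t=get_obs()['tcp_pos']
wood=(H[...,1]>80)&(H[...,2]>70)
P=[]
for r in range(152,200,3):
    cs=np.where(wood[r,270:360])[0]
    if len(cs): P+= [(270+cs.min(),r,18.5),(270+cs.max(),r,18.5)]
top=min(r for r in range(140,190) if wood[r,305:325].sum()>8);print('toprow',top)
print('pot y from bottom edge',cast('wrist',c,[[315,top]],0)[0,1]-30)
q=cast('wrist',c,[p[:2] for p in P],18.5);print('x mid at wide rows',[(round((q[i,0]+q[i+1,0])/2,1),round(q[i+1,0]-q[i,0],1),round(q[i,1],1)) for i in range(12,len(q),4)])
print([tuple(H[r,314]) for r in range(196,224,2)])
cs=np.where((H[250,:,1]>90))[0];cs=cs[(cs>285)&(cs<345)];print('head cols',cs.min(),cs.max(),cast('wrist',c,[[(cs.min()+cs.max())/2,250]],t[2]+10))
vb=[r for r in range(240,290) if H[r,314,1]>90 and H[r,314,0]<34][-1];print('head y',vb,cast('wrist',c,[[314,vb]],t[2]+10.5)[0,1]+11)
E
```

```text
toprow 151
pot y from bottom edge 187.53961759486816
x mid at wide rows [(np.float64(592.7), np.float64(60.3), np.float64(203.5)), (np.float64(589.2), np.float64(58.8), np.float64(198.2)), (np.float64(589.2), np.float64(62.6), np.float64(192.9)), (np.float64(589.2), np.float64(62.9), np.float64(187.5)), (np.float64(589.6), np.float64(62.4), np.float64(182.1))]
[(np.uint8(30), np.uint8(3), np.uint8(149)), (np.uint8(10), np.uint8(5), np.uint8(145)), (np.uint8(15), np.uint8(4), np.uint8(140)), (np.uint8(15), np.uint8(4), np.uint8(140)), (np.uint8(30), np.uint8(2), np.uint8(137)), (np.uint8(14), np.uint8(20), np.uint8(140)), (np.uint8(17), np.uint8(81), np.uint8(157)), (np.uint8(17), np.uint8(101), np.uint8(177)), (np.uint8(18), np.uint8(110), np.uint8(179)), (np.uint8(21), np.uint8(144), np.uint8(172)), (np.uint8(22), np.uint8(143), np.uint8(185)), (np.uint8(22), np.uint8(144), np.uint8(199)), (np.uint8(22), np.uint8(147), np.uint8(198)), (np.uint8(22), np.uint8(146), np.uint8(199))]
head cols 295 333 [[588.27732633 171.79335367 110.84070856]]
head y 267 171.3745896040334
```

Emit:
jog_arm:
  increments:
    - [1, 0.1, 0.8, 0, 0]
    - [1, 0, 0.74, -1.5, 0]
    - [1, 0, 0, -2.5, 0]
    - [1, 0, 0, -2, 0]
    - [1, 0, 0, 0, 0]
    - [1, 0, 0, 0, 0]

```text
time: 10.35
tcp_pos: [590.2, 189.2, 39.4]
ee_rot: [-2.221, -2.222, -0.0]
contact_force: [-0.3, 1.0, 0.0]
finger_gap: 0.229
grip_force: 12.0
```

```bash
python3 - <<'E'
from pots import *
c,im=shot('wrist');o=get_obs();t=o['tcp_pos'];print(t,o['contact_force']);cv2.imwrite('pics/w8.png',im[:,:,::-1]);H=hsv(im)
wood=(H[...,1]>80)&(H[...,2]>70)
top=min(r for r in range(140,230) if wood[r,308:322].sum()>8);print('pot y',top,cast('wrist',c,[[315,top]],0)[0,1]-30)
for r in (206,210,214):
    cs=np.where(wood[r,240:390])[0]+240;q=cast('wrist',c,[[cs.min(),r],[cs.max(),r]],18.5);print(r,q[:,0].mean(),np.ptp(q[:,0]),q[0,1])
print([tuple(map(int,H[r,314])) for r in range(196,232,2)])
vb=[r for r in range(240,290) if H[r,314,1]>90 and H[r,314,0]<34][-1];print('head y',vb,cast('wrist',c,[[314,vb]],t[2]+10.5)[0]+[0,11,0])
E
```

```text
[590.6277384  189.22646327  39.97471738] [ 0.71717715  0.32306532 -0.53920463]
pot y 185 186.8653212515179
206 588.4599052553385 50.31055163409019 206.59850274840682
210 588.4598821765296 53.26963144903607 203.73508345607473
214 588.4600723572839 54.87549634838183 200.84759433584426
[(18, 96, 205), (18, 100, 199), (18, 103, 186), (17, 99, 180), (16, 44, 162), (0, 2, 141), (150, 2, 138), (60, 2, 138), (18, 39, 150), (22, 133, 174), (22, 144, 189), (22, 145, 202), (22, 146, 199), (23, 145, 202), (22, 144, 203), (22, 145, 202), (22, 147, 185), (22, 147, 172)]
head y 271 [588.50993161 185.4818554   50.47471738]
```

Emit:
jog_arm:
  increments:
    - [1, 0, 0.05, -1, 0]
    - [1, 0, 0, -0.6, 0]
    - [1, 0, 0, -0.15, 0]
    - [1, 0, 0, -0.1, 0]
    - [1, 0, 0, -0.1, 0]
    - [1, 0, 0, 0, 0]
    - [1, 0, 0, 0, 0]

```text
time: 11.1
tcp_pos: [590.2, 189.4, 19.9]
ee_rot: [2.221, 2.221, 0.0]
contact_force: [-2.1, -1.0, 4.8]
finger_gap: 0.228
grip_force: 12.0
```

Emit:
jog_arm:
  increments:
    - [0.7, 0, 0, 0, 0]
    - [0.6, 0, 0, 0, 0]
    - [0.5, 0, 0, 0, 0]
    - [0.5, 0, 0, 0, 0]
    - [0.5, 0, 0, 2, 0]
    - [0.5, 0, 0, 4.5, 0]
    - [0.4, 0, -1, 4.5, 0]
    - [0.4, -0.4, -4.7, 2, 0]
    - [0.4, -0.4, -4.9, 0, 0]
    - [0.4, -0.4, -4.9, 0, 0]
    - [0.4, -0.4, -4.9, 0, 0]
    - [0.4, -0.4, -4.9, 0, 0]
    - [0.4, -0.4, -4.9, 0, 0]
    - [0.4, -0.4, -4.9, 0, 0]
    - [0.4, -0.4, -4.9, 0, 0]
    - [0.4, -0.4, -4.9, 0, 0]
    - [0.4, -0.3, -3.5, 0, 0]
    - [0.4, 0, 0, -1.5, 0]
    - [0.4, 0, 0, 0, 0]
    - [0.4, 0, 0, 0, 0]

```text
time: 13.1
tcp_pos: [551.4, -292.1, 133.9]
ee_rot: [-2.219, -2.222, -0.0]
contact_force: [0.1, 0.4, 0.5]
finger_gap: 0.597
grip_force: 0.0
```

```bash
python3 - <<'E'
from top import *
top(113,14,'pics/w9.png')
c,im=shot('side');d,s=shot('scene')
def cr(n,c,i,p,k=30):
    R=cv2.Rodrigues(c['rvec'])[0];q=c['intrinsics']@(R@np.array(p)+c['tvec']);u,v=(q[:2]/q[2]).astype(int);print(n,u,v)
    return cv2.resize(i[v-k:v+k,u-k:u+k,::-1],(380,380),interpolation=cv2.INTER_CUBIC)
cv2.imwrite('pics/p9.png',np.hstack([cr('side',c,im,(588,186,20)),cr('scene',d,s,(588,186,20))]))
E
```

```text
px [279 176] [349 252] fit [ 550.1 -289.2   19.9] y -295.0 tcp [ 551.7 -292.1  134.3]
side 311 202
scene 287 208
```

View pics/p9.png

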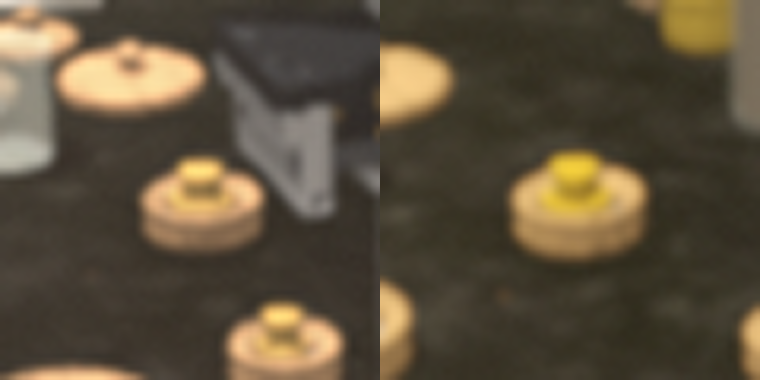

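Both the 50 g and the 100 g weights stand upright and seated. Next, the 200 g.

Emit:
jog_arm:
  increments:
    - [0.45, -0.05, -0.25, -1.5, 0]
    - [0.45, 0, 0, -1.2, 0]
    - [0.45, 0, 0, -0.45, 0]
    - [0.45, 0, 0, 0, 0]
    - [0.6, 0, 0, 0, 0]
    - [0.75, 0, 0, 0, 0]
    - [1, 0, 0, 0, 0]
    - [1, 0, 0, 0, 0]
    - [1, 0, 0, 0, 0]
    - [1, 0, 0, 0, 0]
  force: 20

```text
time: 14.25
tcp_pos: [550.9, -296.1, 102.9]
ee_rot: [2.221, 2.221, 0.0]
contact_force: [-0.3, -0.1, 3.8]
finger_gap: 0.291
grip_force: 20.0
```

Emit:
jog_arm:
  increments:
    - [1, 0, 0, 0.3, 0]
    - [1, 0, 0, 2, 0]
    - [1, 0, 0, 3, 0]
    - [1, -1.3, 4.5, 2, 0]
    - [1, -1.3, 4.7, 0, 0]
    - [1, -1.3, 4.7, 0, 0]
    - [1, -1.3, 4.7, 0, 0]
    - [1, -1.3, 4.7, 0, 0]
    - [1, -1.3, 4.7, 0, 0]
    - [1, -1.3, 4.7, 0, 0]
    - [1, -1.3, 4.7, 0, 0]
    - [1, -1.3, 4.7, -2, 0]
    - [1, -0.3, 1, -3, 0]
    - [1, 0, 0, -2, 0]
    - [1, 0, 0, 0, 0]
    - [1, 0, 0, 0, 0]

```text
time: 15.85
tcp_pos: [431.7, 131.4, 106.7]
ee_rot: [-2.222, -2.221, 0.001]
contact_force: [1.0, 0.2, -1.5]
finger_gap: 0.289
grip_force: 20.0
```

```bash
cat > edge.py <<'E'
from h import *
def edge(name,h,ro,rb,rh,lo):
    """pot by its outer edges, held weight by the row edges of its column; lo: TCP to underside"""
    c,im=shot('wrist');o=get_obs();t=o['tcp_pos'];print('tcp',t.round(1),o['contact_force'].round(1),o['finger_gap'].round(3));cv2.imwrite(name,im[:,:,::-1]);H=hsv(im)
    wood=(H[...,1]>80)&(H[...,2]>70)
    top=min(r for r in range(100,230) if wood[r,308:322].sum()>8);print('pot y',top,(cast('wrist',c,[[315,top]],0)[0,1]-ro).round(1))
    for r in range(top+10,top+50,8):
        x=np.where(wood[r,220:410])[0]+220;q=cast('wrist',c,[[x.min(),r],[x.max(),r]],h);print(r,'x',q[:,0].mean().round(1),'w',np.ptp(q[:,0]).round(1),'y',q[0,1].round(1))
    g=lambda r:H[r,314,1]>115 and 19<H[r,314,0]<34
    rows=[r for r in range(170,300) if g(r)];print('gold rows',rows[0],rows[-1])
    print('body y',(cast('wrist',c,[[314,rows[0]]],t[2]-lo)[0,1]-rb).round(1),'head y',(cast('wrist',c,[[314,rows[-1]]],t[2]+10.5)[0,1]+rh).round(1))
    x=np.where((H[250,:,1]>90)&(H[250,:,0]<34))[0];x=x[(x>265)&(x<365)];print('head x',x.min(),x.max(),cast('wrist',c,[[(x.min()+x.max())/2,250]],t[2]+10)[0,0].round(1))
E
python3 - <<'E'
from edge import *
edge('pics/w10.png',20.5,36,23,14,12.5)
E
```

```text
Traceback (most recent call last):
  File "edge.py", line 4, in edge
    c,im=shot('wrist');o=get_obs();t=o['tcp_pos'];print('tcp',t.round(1),o['contact_force'].round(1),o['finger_gap'].round(3));cv2.imwrite(name,im[:,:,::-1]);H=hsv(im)
                                                                                                     ^^^^^^^^^^^^^^^^^^^^^
AttributeError: 'float' object has no attribute 'round'
```

```bash
sed -i "s/,o\['finger_gap'\].round(3)//" edge.py; python3 - <<'E'
from edge import *
edge('pics/w10.png',20.5,36,23,14,12.5)
E
```

```text
tcp [432.3 131.5 107.3] [-0.5 -1.4 -1.5]
pot y 130 159.2
140 x 428.7 w 48.1 y 187.9
148 x 429.1 w 59.6 y 181.0
156 x 426.4 w 73.9 y 174.1
164 x 424.2 w 82.3 y 167.1
172 x 424.6 w 81.9 y 159.9
gold rows 200 269
body y 132.6 head y 131.9
head x 291 337 430.4
```

View pics/w10.png

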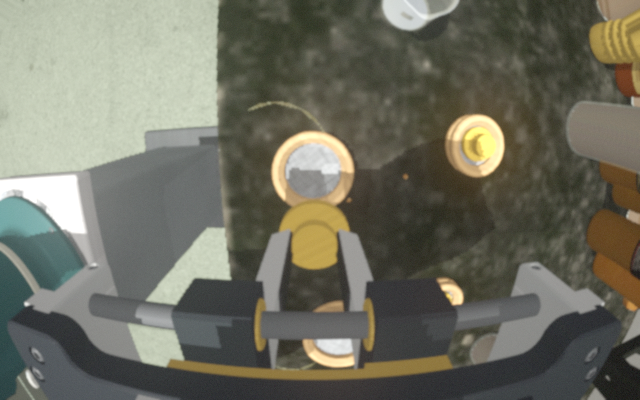

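Pot 200 is at (313,172) and the held 200 g body is at (315,225), in line with it in x. The 100 g is seated at (480,146).

Emit:
jog_arm:
  increments:
    - [1, -0.05, 1.3, -1, 0]
    - [1, -0.05, 1.27, -2, 0]
    - [1, 0, 0, -2, 0]
    - [1, 0, 0, -1.4, 0]
    - [1, 0, 0, 0, 0]
    - [1, 0, 0, 0, 0]

```text
time: 16.55
tcp_pos: [431.2, 157.4, 43.2]
ee_rot: [2.222, 2.221, 0.001]
contact_force: [-0.1, 0.9, -1.9]
finger_gap: 0.29
grip_force: 20.0
```

```bash
sed -i 's/x=np.where(wood\[r,220:410\])\[0\]+220/x=np.where(wood[r,235:395])[0]+235/' edge.py; python3 - <<'E'
from edge import *
edge('pics/w11.png',20.5,36,23,14,12.5)
E
```

```text
tcp [431.3 157.4  43.4] [-0.2 -0.4 -2. ]
pot y 171 158.6
181 x 428.8 w 42.9 y 191.7
189 x 428.8 w 52.7 y 186.2
197 x 429.5 w 60.0 y 180.6
205 x 429.1 w 66.7 y 174.9
213 x 429.5 w 70.8 y 169.1
gold rows 201 268
body y 157.8 head y 158.5
head x 290 337 429.2
```

Emit:
jog_arm:
  increments:
    - [1, 0, 0.05, -1, 0]
    - [1, 0, 0, -0.7, 0]
    - [1, 0, 0, -0.2, 0]
    - [1, 0, 0, -0.1, 0]
    - [1, 0, 0, -0.1, 0]
    - [1, 0, 0, 0, 0]
    - [1, 0, 0, 0, 0]

```text
time: 17.3
tcp_pos: [430.3, 158.0, 21.7]
ee_rot: [-2.221, -2.222, 0.001]
contact_force: [-8.7, -1.5, 20.4]
finger_gap: 0.289
grip_force: 20.0
```

Emit:
jog_arm:
  increments:
    - [1, 0, 0, 0.08, 0]
    - [0.65, 0, 0, 0, 0]
    - [0.5, 0, 0, 0, 0]
    - [0.4, 0, 0, 0, 0]
    - [0.4, 0, 0, 0, 0]
    - [0.4, 0, 0, 2, 0]
    - [0.4, 0, 0, 4, 0]
    - [0.3, 1, -2, 4, 0]
    - [0.2, 1.3, -4.8, 2, 0]
    - [0.2, 1.3, -4.8, 0, 0]
    - [0.2, 1.3, -4.8, 0, 0]
    - [0.2, 1.3, -4.8, 0, 0]
    - [0.2, 1.3, -4.8, 0, 0]
    - [0.2, 1.3, -4.8, 0, 0]
    - [0.2, 1.3, -4.8, 0, 0]
    - [0.2, 1.3, -4.8, 0, 0]
    - [0.2, 0.6, -4.7, -2, 0]
    - [0.2, 0, 0, -2, 0]
    - [0.2, 0, 0, 0, 0]
    - [0.2, 0, 0, 0, 0]

```text
time: 19.3
tcp_pos: [549.6, -287.5, 101.4]
ee_rot: [-2.22, -2.222, -0.0]
contact_force: [0.6, -0.3, 1.5]
finger_gap: 0.795
grip_force: 0.0
```

```bash
python3 - <<'E'
from top import *
top(89,20,'pics/w12.png')
E
```

```text
px [276 190] [356 269] fit [ 549.6 -287.8   26.1] y -293.8 tcp [ 550.1 -287.5  102.1]
```

Emit:
jog_arm:
  increments:
    - [0.2, 0.1, -0.35, 0, 0]
    - [0.2, 0, -0.35, -0.8, 0]
    - [0.2, 0, 0, -0.9, 0]
    - [0.2, 0, 0, -0.7, 0]
    - [0.25, 0, 0, 0, 0]
    - [0.4, 0, 0, 0, 0]
    - [0.5, 0, 0, 0, 0]
    - [0.6, 0, 0, 0, 0]
    - [1, 0, 0, 0, 0]
    - [1, 0, 0, 0, 0]
    - [1, 0, 0, 0, 0]
  force: 35

```text
time: 20.45
tcp_pos: [550.7, -295.6, 77.5]
ee_rot: [2.221, 2.221, 0.0]
contact_force: [0.9, -0.1, 2.4]
finger_gap: 0.414
grip_force: 35.0
```

Emit:
jog_arm:
  increments:
    - [1, 0, 0, 0.3, 0]
    - [1, 0, 0, 1.5, 0]
    - [1, 0, 0, 3, 0]
    - [1, 0, 0, 3, 0]
    - [1, -1.7, 4, 0, 0]
    - [1, -1.8, 4.5, 0, 0]
    - [1, -1.8, 4.5, 0, 0]
    - [1, -1.8, 4.5, -1, 0]
    - [1, -1.7, 4.5, -2, 0]
    - [1, 0, 0.5, -2, 0]
    - [1, 0, 0, 0, 0]
    - [1, 0, 0, 0, 0]

```text
time: 21.65
tcp_pos: [463.7, -73.2, 107.0]
ee_rot: [2.222, 2.22, -0.0]
contact_force: [0.7, 0.2, -4.0]
finger_gap: 0.414
grip_force: 35.0
```

```bash
python3 - <<'E'
from edge import *
edge('pics/w13.png',22,43,30,20,18)
E
```

```text
tcp [464.  -73.5 107.2] [-0.1 -0.3 -3.6]
pot y 104 -28.4
114 x 461.1 w 52.4 y 5.7
122 x 460.7 w 67.1 y -1.0
130 x 461.1 w 76.8 y -7.8
138 x 461.1 w 82.3 y -14.6
146 x 471.7 w 107.4 y -21.6
gold rows 188 277
body y -72.4 head y -72.4
head x 280 348 462.0
```

View pics/w13.png

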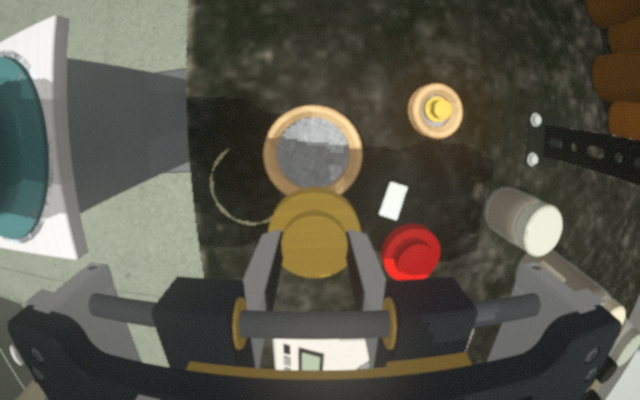

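The pot 500 recess is at (313,150) and the held 500 g is just in front at (315,230). The red decoy at (411,253) and the jar are clear. This was my last picture, so I'll finish on numeric checks.

Emit:
jog_arm:
  increments:
    - [1, -0.1, 2.2, 0, 0]
    - [1, 0, 2.2, -1, 0]
    - [1, 0, 0, -2, 0]
    - [1, 0, 0, -2, 0]
    - [1, 0, 0, -0.8, 0]
    - [1, 0, 0, 0, 0]
    - [1, 0, 0, 0, 0]

```text
time: 22.4
tcp_pos: [462.9, -28.9, 48.9]
ee_rot: [2.222, 2.22, 0.001]
contact_force: [-0.5, 0.4, -4.7]
finger_gap: 0.415
grip_force: 35.0
```

```bash
python3 - <<'E'
from edge import *
edge('pics/w14.png',22,43,30,20,19)
E
```

```text
tcp [463.  -28.8  49.1] [ 1.6  0.1 -5.6]
pot y 162 -28.9
172 x 460.9 w 42.8 y 10.8
180 x 460.9 w 56.9 y 5.3
188 x 460.5 w 66.4 y -0.3
196 x 460.5 w 73.9 y -6.1
204 x 460.9 w 79.5 y -11.9
gold rows 188 277
body y -28.4 head y -28.2
head x 280 348 461.2
```

Aligned to within 1 mm, so lowering.

Emit:
jog_arm:
  increments:
    - [1, -0.04, -0.03, -1, 0]
    - [1, 0, 0, -0.7, 0]
    - [1, 0, 0, -0.2, 0]
    - [1, 0, 0, -0.1, 0]
    - [1, 0, 0, -0.04, 0]
    - [1, 0, 0, 0, 0]
    - [1, 0, 0, 0, 0]

```text
time: 23.15
tcp_pos: [461.4, -28.7, 28.3]
ee_rot: [-2.221, -2.221, 0.002]
contact_force: [-10.8, 0.8, 24.7]
finger_gap: 0.415
grip_force: 35.0
```

Emit:
jog_arm:
  increments:
    - [1, 0, 0, 0.08, 0]
    - [0.5, 0, 0, 0, 0]
    - [0.4, 0, 0, 0, 0]
    - [0.25, 0, 0, 0, 0]
    - [0.2, 0, 0, 0, 0]
    - [0.2, 0, 0, 2, 0]
    - [0.2, 0, 0, 4, 0]
    - [0.2, 0, 0, 5, 0]
    - [0.2, 1, 0, 5, 0]
    - [0.2, 2, -3, 4, 0]
    - [0.2, 2, -3, 0, 0]
    - [0.2, 0, 0, 0, 0]
    - [0.2, 0, 0, 0, 0]
    - [0.2, 0, 0, 0, 0]

```text
time: 24.55
tcp_pos: [509.8, -85.8, 224.2]
ee_rot: [-2.22, -2.222, 0.001]
contact_force: [-0.0, -0.0, -0.3]
finger_gap: 0.797
grip_force: 0.0
```

```bash
python3 - <<'E'
from h import *
o=get_obs();print(o['time'],o['tcp_pos'],o['contact_force'],o['finger_gap'])
c,im=shot('wrist');cv2.imwrite('pics/w15.png',im[:,:,::-1]);H=hsv(im)
R=cv2.Rodrigues(c['rvec'])[0];K=c['intrinsics']
m=((H[...,0]>=19)&(H[...,0]<34)&(H[...,1]>115)).astype('uint8')
# seated head-top heights: compare head centre and apparent radius at the seated height
for n,p,zt,rh in((500,(461,-28.7),40,20),(200,(429.2,158.3),33,14),(100,(588.5,186.8),31.5,11),(50,(574.6,13),30,8.5)):
    best=[]
    for b in blob(m):
        if cv2.contourArea(b)<60: continue
        P=cast('wrist',c,b[:,0],zt)
        if np.hypot(*(P[:,:2].mean(0)-p))<30: best.append((circ(P).round(1),P.min(0)[:2].round(1),P.max(0)[:2].round(1),cv2.contourArea(b)))
    print(n,best[:2])
E
```

```text
24.55 [509.75757876 -85.78329811 224.18835489] [-0.02634464 -0.00496692 -0.2574436 ] 0.7969605907176299
500 [(array([461.6, -24.8,  28.8]), array([433. , -53.2]), array([490.1,   3.9]), 1852.5)]
200 [(array([433.3, 151.8,  20.5]), array([414.6, 130.1]), array([449.6, 140.6]), 125.5)]
100 []
50 [(array([570.6,  13.8,  10.7]), array([560. ,   3.3]), array([580.8,  24.3]), 241.5)]
```

Picture budget is used up. I'll check all four numerically in the fixed views, comparing the predicted head box with the gold mask.

```bash
python3 - <<'E'
from h import *
a=np.linspace(0,2*np.pi,60)
for n in('scene','side'):
    c,im=shot(n);H=hsv(im);m=(H[...,0]>=17)&(H[...,0]<34)&(H[...,1]>(150 if n=='scene' else 110))
    for w,p,zt,rh,hh in((500,(461,-28.7),40,20,12),(200,(429.2,158.3),33,14,11),(100,(588.5,186.8),31.5,11,11),(50,(574.6,13),30,8.5,10.5)):
        Q=np.array([(p[0]+rh*np.cos(t),p[1]+rh*np.sin(t),z) for t in a for z in(zt,zt-hh)])
        uv=cv2.projectPoints(Q,c['rvec'],c['tvec'],c['intrinsics'],None)[0][:,0]
        lo,hi=uv.min(0),uv.max(0);x0,y0=(lo-6).astype(int);x1,y1=(hi+6).astype(int)
        s=m[y0:y1,x0:x1];cols=np.where(s[:int(hi[1]-y0-2)].sum(0)>1)[0]+x0;rows=np.where(s.sum(1)>1)[0]+y0
        cr=H[int(lo[1])+1:int(lo[1])+4,int(lo[0]+hi[0])//2]
        print(n,w,'pred',lo.round(),hi.round(),'gold cols',cols.min() if len(cols) else None,cols.max() if len(cols) else None,'top row',rows.min() if len(rows) else None,cr[1])
E
```

```text
scene 500 pred [291. 239.] [308. 252.] gold cols 288 312 top row 238 [ 23 196 194]
scene 200 pred [241. 222.] [252. 231.] gold cols 242 254 top row 221 [ 24 192 239]
scene 100 pred [283. 203.] [291. 210.] gold cols 283 291 top row 202 [ 24 193 226]
scene 50 pred [320. 225.] [326. 231.] gold cols 320 326 top row 223 [ 24 193 227]
side 500 pred [282. 228.] [297. 239.] gold cols 280 300 top row 227 [ 19 140 231]
side 200 pred [260. 207.] [270. 214.] gold cols 261 270 top row 206 [ 21 131 251]
side 100 pred [308. 197.] [315. 203.] gold cols 309 315 top row 197 [ 22 131 251]
side 50 pred [322. 220.] [328. 226.] gold cols 322 328 top row 220 [ 21 134 250]
```

```bash
python3 -c "
from cell import *
print(job_done())"
```

```text
the job is handed in; nothing more can be done
None
```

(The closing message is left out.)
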